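Make up the kiln-prop sets, three of a kind to a tray

ROBOT

A 6-joint arm with a two-finger parallel gripper is mounted at the origin on a cart in front of the work surface, level with it; the furniture and walls round the work are solid. World frame = base frame: x ahead of the robot, y to its left, z up, the work surface at z = 0. Lengths are in mm, angles in rad, forces in N, time in s.
With the tool pointing down it reaches from about 275 to 750 mm from the base axis. Payload 10.2 kg.
Tool frame: the origin (TCP) lies on the centre line of the jaws, within the pads' length; the fingertips stand 19 mm ahead of it and the grasp point (between the pads) is the TCP; z points along the fingers, y is the line along which they close (so a half turn about z gives the same grasp; the last joint's range is limited). The gripper opens to 85 mm and grips with 20 to 120 N. Pads are 22 mm wide; open, the fingers measure 114 mm over their backs; the gripper's body (76 mm by 85 mm) begins 54 mm behind the grasp point. The pads swing forward as they close: fully open they stand 13 mm farther back than shut.
Start: joints at [-1.483, 0.313, 1.498, -0, 1.331, -0.223], TCP at [160.543, -499.857, 250.294] pointing down, gripper open.
Joint ranges: [-2.94, 2.94], [-0.97, 2.17], [0.19, 2.56], [-1.23, 4.37], [0.02, 3.11], [-2.88, 2.88]. Speed limits (rad/s): [2.39, 2.39, 3.01, 3.14, 3.14, 3.14].

INTERFACE

Orientations are given as a unit quaternion [w, x, y, z].
In Python, from rig import sense, capture, finish_job, regions_of, mark_of gives the robot as it stands.
- The arm moves only by the tool jog_arm, never from a script. Its argument "series" is text: rows parted by semicolons, each of 7 numbers parted by spaces: the shift along the tool's x, y, z in units of 0.4 m (1.0 is 0.4 m), then the turn, a rotation vector about the tool's x, y, z in units of pi/2 rad (1.0 is pi/2 rad), then the opening, from -1 (shut) to 1 (fully open). A call has 1 to 20 rows; each row is the pose to reach, as a shift and turn from the pose commanded when the call began, along the tool's axes at that moment; what a row does not reach only later rows make up. A row lasts 1/8 s, in which the tool goes at most 62.5 mm and 10.7 degrees, less where a joint would pass 70% of its speed; a pose out of reach is approached as far as the arm can. A call with a number of a shift or a turn outside -1 to 1 is refused whole. A call with a gripper value outside its range is refused whole. The fingers move at their own pace and stop on an object; "grip_force" is the grip in N (left out, the last holds). Time passes only in rows, so rows that repeat a pose let the fingers close. It gives the time, the measured TCP pose, the force, the opening and the grip force at its end, in the units of the state.
- sense(): the state, without advancing time (a new reading comes with each control period).
- capture(name): name is "scene" or "top"; returns a dict with "img" (400x640x3 uint8, red, green, blue), "intrinsics" (3x3 intrinsics, pixels), "dist_coeffs" ([k1, k2, p1, p2, k3] as OpenCV has them; the pictures are not rectified), "R" (3x3) and "t" (3): a world point X has camera coordinates R X + t. Camera axes: x right, y down, z forward; pixel columns grow to the right and rows downward; lengths in mm; the calibration is good to about 2 mm. A picture is of the moment at which its call begins. There is no depth.
- finish_job(): hands the job in; it is judged then, once.
Trained networks look in a picture, given as the dict that the camera call returned (one of the last four; its "shot" number tells which), for a name from the list of things; names that differ only in an ending like _2 or _b are one class to them, and where a whole thing is asked for, a point or a joint stands for the part that bears it (a point fixed in the world has none). Each returns a list of dicts, best first, with "confidence" (0 to 1); they miss things now and then, are a little off and sometimes report something else, mostly with a low value. They report only what shows in the picture. A call takes as long as a camera call. They do not tell look-alikes from the thing itself.
- regions_of(label, picture): "region" (400x640 bool, what is visible of it) and "point" ([row, column] in pixels, amid what is visible of it).
- mark_of(label, picture): "point" ([row, column] in pixels: a listed point, or the origin of a listed thing).
The state is a dict: "time_s": time; "joints": joint angles; "dq": joint speeds; "tau": joint torques, N m; "eef_pos": TCP position; "ee_rot": TCP orientation; "force": force on the tool from outside, world axes, zero at the start; "wrist_torque": the same for the moment, N m; "grip_width": opening from 0.0 (shut) to 1.0 (fully open); "grip_force": force on a finger pad.
Only numpy, scipy, OpenCV 4.12 (cv2) and the standard library are available. Lean on these libraries where they do the work, as an engineer would, in place of code of your own. Each camera call takes 0.05 s, during which the arm holds its last target. There are 200 camera calls.

TASK

Each tray is to hold a set of three matching kiln props to carry one kiln shelf level, and has at least one already in it. Stand the five loose props upright in the free bays, one to a bay and down on the bay floor, each in the tray that already holds its own kind. Leave the unfired pinch pot where it stands.

Things in the scene. Friction and masses are not known exactly. Their poses are not given: they have to be found in the camera images.
- short_a: short square kiln prop, loose: orange-buff ceramic, 42 x 42 mm and 55 mm tall, with an 18 mm bore down its middle; flat sides face its x and y. Origin: centre of the underside; z up, along the prop. Stands upright, loose on the table, at the start.
- short_b: another short square kiln prop, like short_a. Origin: centre of the underside; z up, along the prop. Stands upright, loose on the table, at the start.
- tube_a: round tube kiln prop, loose: ivory ceramic, 44 mm diameter and 75 mm tall, 26 mm bore, the top 8 mm cut into four teeth. Origin: centre of the underside; z up, along the prop. Stands upright, loose on the table, at the start.
- tube_b: another round tube kiln prop, like tube_a. Origin: centre of the underside; z up, along the prop. Stands upright, loose on the table, at the start.
- tall_a: tall square kiln prop, loose: brown ceramic, 40 x 40 mm and 100 mm tall, with a 16 mm bore down its middle; flat sides face its x and y. Origin: centre of the underside; z up, along the prop. Stands upright, loose on the table, at the start.
- short_tray: the tray of the short square props: plywood tray, fixed, 72 (x) x 204 (y) x 24 mm high, open on top, a 10 mm cleat outside each end. Floor 6 mm thick, walls 6 mm; three bays in a row along y, each 60 x 60 mm, centred at y = -66, 0, +66 mm. One short square prop is already fixed in the bay at y = +66 mm; the bays at 0 and -66 mm are free. Origin: centre of the underside; z up.
- tube_tray: the tray of the round tube props: plywood tray, fixed, 72 (x) x 204 (y) x 24 mm high, open on top, a 10 mm cleat outside each end. Floor 6 mm thick, walls 6 mm; three bays in a row along y, each 60 x 60 mm, centred at y = -66, 0, +66 mm. One tube is already fixed in the middle bay (y = 0); the bays at +66 and -66 mm are free. Origin: centre of the underside; z up.
- tall_tray: the tray of the tall square props: plywood tray, fixed, 72 (x) x 204 (y) x 24 mm high, open on top, a 10 mm cleat outside each end. Floor 6 mm thick, walls 6 mm; three bays in a row along y, each 60 x 60 mm, centred at y = -66, 0, +66 mm. Two tall props are already fixed in the bays at y = 0 and -66 mm; only the bay at +66 mm is free. Origin: centre of the underside; z up.
- pinch_pot: bystander: small round brown unfired clay pot, 72 mm diameter, 47 mm high, loose. Origin: centre of the underside. Leave it alone.
There are look-alikes about, which are no part of the job. Leave any yellow look-alike of the tube_a alone.

How it is judged (in metres and radians):
At the end, for the whole second after the job is handed in: All five props stand upright (within 0.1 rad) and at rest on the floor of a bay of the tray of their own kind: underside within 5 mm of the bay floor, within 14 mm of the tray's long centre line and within 82 mm of its middle along its length, so that each tray holds three alike (x of short_a in the frame of short_tray between -0.014 and 0.014 m and y of short_a in the frame of short_tray between -0.082 and 0.082 m and z of short_a in the frame of short_tray between 0.003 and 0.011 m and angle between each of short_a, short_b, tube_a, tube_b, tall_a's own z axis and vertical below 0.1 rad and linear speed of each of short_a, short_b, tube_a, tube_b, tall_a below 0.02 m/s and x of short_b in the frame of short_tray between -0.014 and 0.014 m and y of short_b in the frame of short_tray between -0.082 and 0.082 m and z of short_b in the frame of short_tray between 0.003 and 0.011 m and x of tube_a in the frame of tube_tray between -0.014 and 0.014 m and y of tube_a in the frame of tube_tray between -0.082 and 0.082 m and z of tube_a in the frame of tube_tray between 0.003 and 0.011 m and x of tube_b in the frame of tube_tray between -0.014 and 0.014 m and y of tube_b in the frame of tube_tray between -0.082 and 0.082 m and z of tube_b in the frame of tube_tray between 0.003 and 0.011 m and x of tall_a in the frame of tall_tray between -0.014 and 0.014 m and y of tall_a in the frame of tall_tray between -0.082 and 0.082 m and z of tall_a in the frame of tall_tray between 0.003 and 0.011 m); the robot touches nothing.
It fails at once if the pinch pot is moved by more than 25 mm or tipped (distance of pinch_pot from where it was at the start of the episode above 0.025 m or angle between pinch_pot's own z axis and vertical above 0.3 rad).
It also fails if it takes over 112 s, if anything falls off the work surface, if the arm or the gripper's body presses on something with over 40 N, if the wrist force passes 120 N, or if a joint passes its speed limit or range.

## Working session

There is one attempt and no reset: what is moved stays moved. The work goes in short steps, Python scripts to look and compute and a tool call to move; the robot and the scene stay as the last step left them, time stands still between calls to the robot, and variables do not carry over. Pictures are saved under pics/ and viewed, at most 14 in all, crops included, and the job is handed in when it is done.

Besides the shell and the picture viewer there is one more tool, called after "Call:" by a JSON object that holds its "fn" and its "kwargs", one argument or row to a line. jog_arm: Moves the arm, as the interface text tells. Shifts and turns lie within -1 to 1; 1 stands for 0.4 m of shift or pi/2 rad of turn. Its arguments: {"type":"object","properties":{"series":{"type":"string"},"grip_force":{"type":"number"}},"required":["series"]}

```bash
ls; mkdir -p pics
python3 - <<'E'
from rig import *
import cv2,numpy as np
s=sense();print(s['time_s'],s['eef_pos'],s['ee_rot'],s['grip_width'],s['force'])
for n in('scene','top'):
    p=capture(n);cv2.imwrite(f'pics/{n}0.png',p['img'][:,:,::-1])
    print(n,p['shot'],np.round(p['intrinsics'],1).tolist(),np.round(p['dist_coeffs'],3),np.round(p['R'],3).tolist(),np.round(p['t'],1), (-p['R'].T@p['t']).round())
    for l in['short_a','tube_a','tall_a','short_tray','tube_tray','tall_tray','pinch_pot']:
        print(l,[(np.round(d['point']).tolist(),round(d['confidence'],2)) for d in mark_of(l,p)],[(np.round(d['point']).tolist(),round(d['confidence'],2),int(d['region'].sum())) for d in regions_of(l,p)])
E
```

```text
pics
0.0 [ 160.5108975  -499.61734233  249.7231081 ] [-6.50989821e-04  9.87954239e-01  1.54744935e-01  5.07128940e-05] 0.9996700699328058 [-0.86941906 -0.20887441 -0.52971093]
scene 1 [[380.9, 0.0, 313.0], [0.0, 380.9, 202.1], [0.0, 0.0, 1.0]] [-0.09  0.    0.    0.    0.  ] [[-0.858, -0.513, 0.017], [-0.264, 0.414, -0.871], [0.44, -0.752, -0.491]] [411.5 187.2 827. ] [ 39. 755. 562.]
short_a [([284.0, 261.0], 0.9), ([183.0, 368.0], 0.54)] [([276.0, 260.0], 0.91, 823), ([176.0, 367.0], 0.51, 305)]
tube_a [([249.0, 292.0], 0.97), ([228.0, 344.0], 0.73), ([218.0, 313.0], 0.57)] [([218.0, 346.0], 0.97, 484), ([207.0, 316.0], 0.74, 464)]
tall_a [([205.0, 340.0], 0.7)] [([187.0, 342.0], 0.81, 522)]
short_tray [([175.0, 333.0], 0.95)] [([173.0, 332.0], 0.73, 781)]
tube_tray [([249.0, 232.0], 0.92), ([173.0, 331.0], 0.7)] [([240.0, 231.0], 0.9, 2155), ([211.0, 314.0], 0.32, 441)]
tall_tray [([199.0, 288.0], 0.67)] [([193.0, 292.0], 0.97, 1882)]
pinch_pot [([169.0, 375.0], 0.67)] [([161.0, 371.0], 0.54, 131)]
top 2 [[489.4, 0.0, 320.3], [0.0, 489.4, 200.7], [0.0, 0.0, 1.0]] [-0.11  0.    0. 
[... 198 characters left out ...]
 413.0], 0.77, 346), ([225.0, 192.0], 0.76, 381)]
tube_a [([220.0, 256.0], 0.84), ([244.0, 301.0], 0.59), ([213.0, 299.0], 0.57), ([168.0, 319.0], 0.34)] [([243.0, 308.0], 0.69, 144), ([220.0, 249.0], 0.51, 258)]
tall_a [([221.0, 353.0], 0.8)] [([221.0, 353.0], 0.59, 287)]
short_tray [([175.0, 416.0], 0.62)] [([174.0, 417.0], 0.9, 2213), ([230.0, 413.0], 0.58, 302), ([207.0, 299.0], 0.23, 206)]
tube_tray [([169.0, 226.0], 0.61)] [([167.0, 320.0], 0.72, 2314), ([169.0, 228.0], 0.68, 2270), ([222.0, 456.0], 0.34, 560)]
tall_tray [([225.0, 450.0], 0.75), ([170.0, 320.0], 0.6)] [([169.0, 320.0], 0.76, 2303)]
pinch_pot [([221.0, 451.0], 0.65), ([211.0, 301.0], 0.36)] [([222.0, 454.0], 0.84, 634)]
```

Run:
```python
import cv2
a=cv2.imread('pics/top0.png');cv2.imwrite('pics/top0c.png',cv2.resize(a[100:300,150:500],None,fx=2.28,fy=2.28,interpolation=cv2.INTER_CUBIC))
a=cv2.imread('pics/scene0.png');cv2.imwrite('pics/scene0c.png',cv2.resize(a[120:340,150:450],None,fx=2.6,fy=2.6,interpolation=cv2.INTER_CUBIC))
```

```text
(no output)
```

View pics/top0c.png

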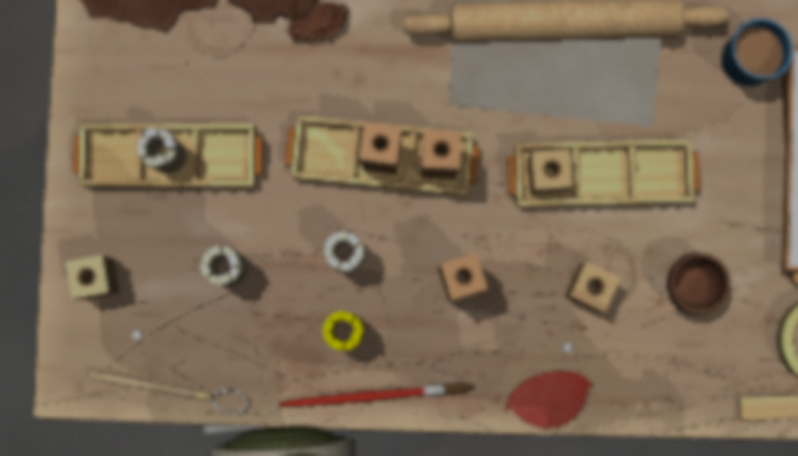

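View pics/scene0c.png

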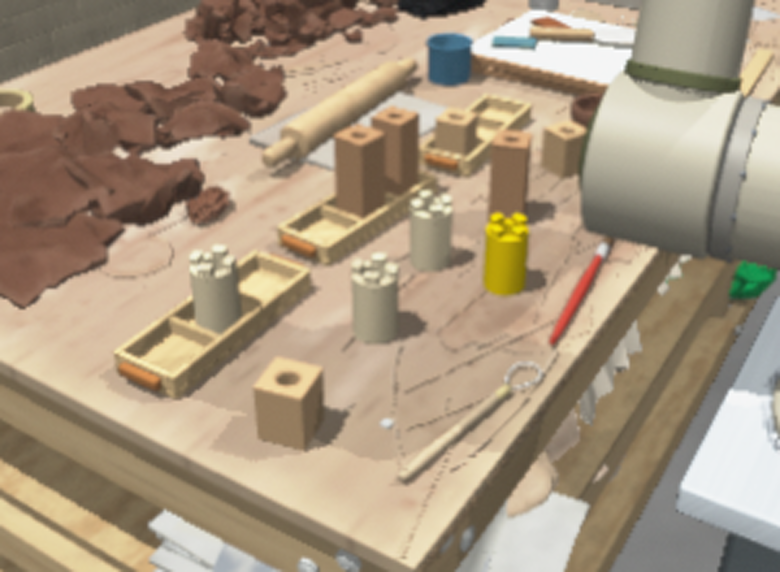

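Top view (crop px). Left to right: short (88,277), ivory tubes (221,265) and (343,250), the yellow look-alike (343,330) to leave alone, tall (465,277), short (596,287) and the pot (698,284). The trays for tube, tall and short stand above them. Free bays: both ends of the tube tray, the left end of the tall tray, and the middle and right bays of the short tray. I'll zoom in to measure.

Run:
```python
import cv2,numpy as np
a=cv2.imread('pics/top0.png')
def crop(r,c,h,w,f):
    x=cv2.resize(a[r:r+h,c:c+w],None,fx=f,fy=f,interpolation=cv2.INTER_CUBIC)
    for i in range(0,h,10): cv2.putText(x,str(r+i),(0,i*f+f//2+4),0,.35,(255,255,255),1);cv2.line(x,(0,i*f+f//2),(4,i*f+f//2),(255,255,255),1)
    for i in range(0,w,10): cv2.putText(x,str(c+i),(i*f,h*f-2),0,.35,(255,255,255),1);cv2.line(x,(i*f+f//2,h*f),(i*f+f//2,h*f-14),(0,255,255),1)
    return x
S=[(205,172),(200,230),(194,284),(206,337),(210,394)]
m=np.hstack([crop(r,c,34,32,5) for r,c in S]);
t=np.vstack([np.hstack([crop(146,180,42,88,4),crop(146,274,42,88,4)]),np.hstack([crop(154,368,42,92,4),np.zeros((168,336,3),np.uint8)])])
W=800
pad=lambda x:np.hstack([x,np.zeros((x.shape[0],W-x.shape[1],3),np.uint8)])
cv2.imwrite('pics/m.png',np.vstack([pad(m),pad(t)]))
a=cv2.imread('pics/scene0.png')
u=np.hstack([crop(255,244,45,32,6),crop(215,280,40,32,6)[:240] if 0 else np.zeros((270,0,3),np.uint8),crop(212,280,45,32,6),crop(185,302,45,32,6),crop(165,335,45,32,6)])
v=np.hstack([crop(205,190,70,90,4),crop(150,255,70,75,4)])
w=crop(150,305,50,75,4) 
u=cv2.copyMakeBorder(u,0,0,0,800-u.shape[1],cv2.BORDER_CONSTANT)
v=cv2.copyMakeBorder(v,0,0,0,800-v.shape[1],cv2.BORDER_CONSTANT)
v[:200,500:800]=0
x=np.vstack([u,v]);cv2.imwrite('pics/n.png',x)
cv2.imwrite('pics/w.png',w)
```

```text
(no output)
```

View pics/m.png

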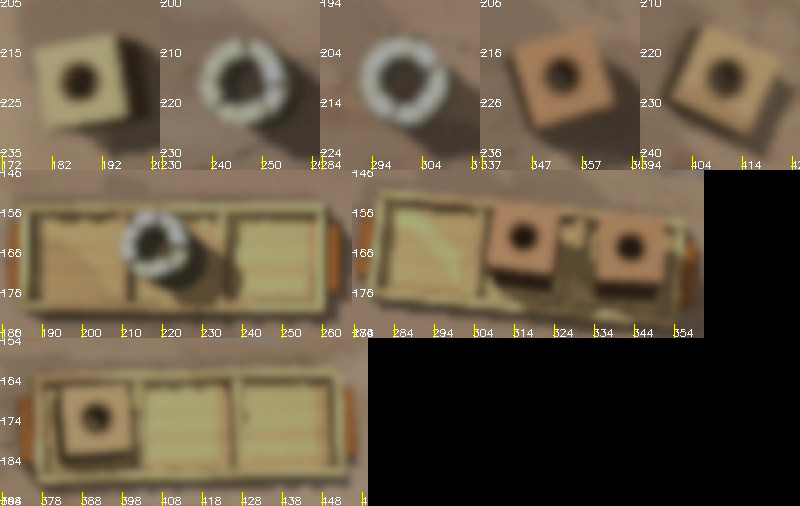

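View pics/n.png

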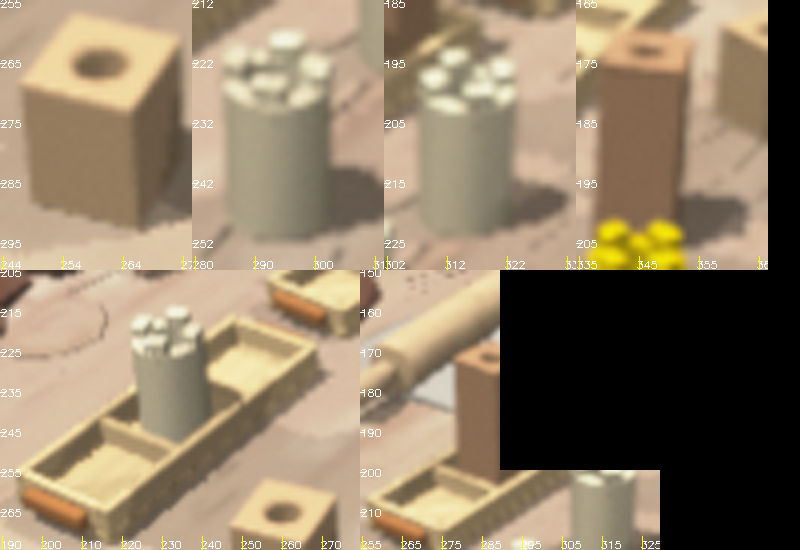

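The close crop confirms the choice. The loose tubes at top (246,216) and (300,210) are ivory, and the yellow one is left out. I now have pixel positions for the bores and tray rims in both views, so I'll triangulate and back-project.

```bash
cat > h.py <<'E'
import cv2,numpy as np
from rig import *
def ray(p,uv):
    q=cv2.undistortPoints(np.array([[uv]],float),p['intrinsics'],np.array(p['dist_coeffs']))[0,0]
    R=np.array(p['R']);return -R.T@np.array(p['t']),R.T@np.array([q[0],q[1],1])
def onz(p,uv,z):
    o,d=ray(p,uv);return o+d*(z-o[2])/d[2]
def tri(p,a,q,b):
    o,d=ray(p,a);o2,e=ray(q,b)
    k=np.linalg.lstsq(np.stack([d,-e],1),o2-o,rcond=None)[0]
    x,y=o+k[0]*d,o2+k[1]*e
    return (x+y)/2,np.linalg.norm(x-y)
E
python3 - <<'E'
from h import *
np.set_printoptions(precision=1,suppress=True)
T=capture('top');S=capture('scene')
for n,a,b,z in [('short1',(187.4,220.8),(260.4,265.3),55),('tube1',(246.2,216),(293.8,223.3),75),('tube2',(300.4,210),(315.4,197.9),75),('tall',(353,220.8),(346.6,172.9),100)]:
    print(n,*tri(T,a,S,b),onz(T,a,z),onz(S,b,z))
print('short2',onz(T,(411,225),55))
def pts(c0,r0,ox,oy,f,P):return [(c0+(x-ox+.5)/f-.5,r0+(y-oy+.5)/f-.5) for x,y in P]
def face(n,P,z):
    X=np.array([onz(T,p,z)[:2] for p in P]);e=np.roll(X,-1,0)-X
    print(n,'c',X.mean(0),'len',np.linalg.norm(e,axis=1),'dirdeg',np.degrees(np.arctan2(e[:,1],e[:,0])))
face('short1',pts(172,205,0,0,5,[(35,45),(116,33),(130,118),(45,130)]),55)
face('tall',pts(337,206,480,0,5,[(512,55),(590,25),(616,103),(537,131)]),100)
face('short2',pts(394,210,640,0,5,[(696,25),(785,58),(750,140),(667,98)]),55)
face('tubetray',pts(180,146,0,170,4,[(20,203),(325,203),(328,315),(22,312)]),24)
face('talltray',pts(274,146,352,170,4,[(379,192),(686,222),(683,322),(372,298)]),24)
face('shorttray',pts(368,154,0,338,4,[(37,376),(343,368),(350,472),(42,486)]),24)
print('fixed tube',onz(T,(218.4,164.1),81),'tall',onz(T,(316.4,162.4),106),onz(T,(343.1,164.9),106),'short',onz(T,(391.6,173.6),61))
# scene tube tray rim corners
f=lambda x,y:(190+x/4-.4,205+(y-270)/4-.4)
for p in [(318,347),(238,317),(22,465),(105,512)]: print(onz(S,f(*p),24))
for l in['short_tray','tube_tray','tall_tray']:
    print(l,[onz(T,d['point'][::-1],0) for d in mark_of(l,T)])
print('pot',[onz(T,d['point'][::-1],0) for d in mark_of('pinch_pot',T)][:1])
E
```

```text
short1 [448.9 268.5  54. ] 0.6662154907239605 [449.1 268.4  55. ] [447.8 269.4  55. ]
tube1 [465.3 114.7  69.8] 0.5478219985444222 [464.9 113.7  75. ] [461.1 121.5  75. ]
tube2 [484.7 -21.   70.6] 1.730522237984259 [483.6 -21.6  75. ] [481.5 -13.7  75. ]
tall [ 459.3 -152.    99.6] 0.2368976236021654 [ 459.2 -152.   100. ] [ 459.  -151.2  100. ]
short2 [ 454.4 -301.6   55. ]
short1 c [449.  267.2] len [42.7 44.2 44.7 44. ] dirdeg [ -80.1 -167.8   99.7    9.7]
tall c [ 458.  -152.9] len [40.8 40.1 40.9 38.9] dirdeg [ -67.4 -160.3  111.    19.6]
short2 c [ 452.7 -300.3] len [48.2 45.3 47.  39.9] dirdeg [-108.9  157.6   64.6  -20.8]
tubetray c [593.1 189.7] len [204.2  74.4 203.7  73.1] dirdeg [ -88.8 -176.2   90.9    4.3]
talltray c [599.1 -61.5] len [202.7  66.  203.9  70.4] dirdeg [-94.2 179.5  87.1  -1.7]
shorttray c [ 585.6 -318.5] len [202.3  69.  202.8  72.5] dirdeg [ -86.8 -176.    94.2    3.6]
fixed tube [593.4 188.8  81. ] tall [599.6 -58.9 106. ] [ 595.1 -124.5  106. ] short [ 583.3 -249.5   61. ]
[558.2  91.9  24. ]
[625.8  90.8  24. ]
[627.5 286.8  24. ]
[556.8 292.5  24. ]
short_tray [array([ 597.2, -324. ,    0. ]), array([ 464.1, -307.4,    0. ])]
tube_tray [array([597.6, 190.4,   0. ]), array([ 451.3, -312.4,    0. ])]
tall_tray [array([600.2, -57.7,   0. ])]
pot [array([ 470.3, -414.4,    0. ])]
```

Heights triangulate to 54, about 70 (tube teeth) and 99.6 mm. Face lengths and tray sizes match the text. I'm writing a helper that converts targets to tool-axis units.

```bash
cat > mv.py <<'E'
# usage: mv.py x0 y0 z0 th0  [x y z th]...   -> shift/turn units for each target
import sys,numpy as np
v=np.array(sys.argv[1:],float).reshape(-1,4);p0=v[0,:3];t=np.radians(v[0,3])
R=np.array([[np.cos(t),np.sin(t),0],[np.sin(t),-np.cos(t),0],[0,0,-1]])
for w in v[1:]: print(np.round(R.T@(w[:3]-p0)/400,4),'turn',round(-(w[3]-v[0,3])/90,4))
E
python3 mv.py 160.5 -499.9 250.3 17.8 454 -301 150 68 454 -301 38 68; echo; python3 mv.py 454 -301 38 68  454 -301 160 68 591 -382 160 93.7 591 -382 70 93.7 591 -382 48 93.7
```

```text
[ 0.8506 -0.2491  0.2508] turn -0.5578
[ 0.8506 -0.2491  0.5308] turn -0.5578

[ 0.     0.    -0.305] turn -0.0
[-0.0595  0.3934 -0.305 ] turn -0.2856
[-0.0595  0.3934 -0.08  ] turn -0.2856
[-0.0595  0.3934 -0.025 ] turn -0.2856
```

Call:
{"fn": "jog_arm", "kwargs": {
  "series": "0.12 -0.036 0.03 0 0 -0.08 0.53; 0.24 -0.071 0.07 0 0 -0.16 0.53; 0.36 -0.107 0.1 0 0 -0.24 0.53; 0.48 -0.142 0.14 0 0 -0.32 0.53; 0.6 -0.178 0.18 0 0 -0.4 0.53; 0.72 -0.213 0.22 0 0 -0.48 0.53; 0.8506 -0.2491 0.2508 0 0 -0.5578 0.53; 0.8506 -0.2491 0.2508 0 0 -0.5578 0.53; 0.8506 -0.2491 0.2508 0 0 -0.5578 0.53; 0.8506 -0.2491 0.2508 0 0 -0.5578 0.53",
  "grip_force": 50
}}

```text
time_s: 3.05
eef_pos: [453.4, -301.8, 150.4]
ee_rot: [0.0, 0.83, 0.558, -0.0]
force: [-0.6, -0.1, 0.3]
grip_width: 0.766
grip_force: 0.0
```

Call:
{"fn": "jog_arm", "kwargs": {
  "series": "0 0 0.08 0 0 0 0.53; 0 0 0.16 0 0 0 0.53; 0 0 0.22 0 0 0 0.53; 0 0 0.26 0 0 0 0.53; 0 0 0.28 0 0 0 0.53; 0 0 0.28 0 0 0 0.53; 0 0 0.28 0 0 0 -1; 0 0 0.28 0 0 0 -1; 0 0 0.28 0 0 0 -1; 0 0 0.28 0 0 0 -1; 0 0 0.28 0 0 0 -1; 0 0 0.28 0 0 0 -1; 0 0 0.28 0 0 0 -1; 0 0 0.28 0 0 0 -1",
  "grip_force": 50
}}

```text
time_s: 4.8
eef_pos: [454.4, -301.4, 39.0]
ee_rot: [0.001, 0.829, 0.559, 0.0]
force: [-1.3, -0.4, 5.7]
grip_width: 0.486
grip_force: 51.1
```

Call:
{"fn": "jog_arm", "kwargs": {
  "series": "0 0 -0.05 0 0 0 -1; 0 0 -0.12 0 0 0 -1; 0 0 -0.2 0 0 0 -1; 0 0 -0.27 0 0 0 -1; 0 0.03 -0.305 0 0 0 -1; -0.015 0.1 -0.305 0 0 -0.07 -1; -0.03 0.18 -0.305 0 0 -0.14 -1; -0.045 0.26 -0.305 0 0 -0.21 -1; -0.055 0.34 -0.305 0 0 -0.26 -1; -0.0595 0.3934 -0.305 0 0 -0.2856 -1; -0.0595 0.3934 -0.26 0 0 -0.2856 -1; -0.0595 0.3934 -0.2 0 0 -0.2856 -1; -0.0595 0.3934 -0.14 0 0 -0.2856 -1; -0.0595 0.3934 -0.14 0 0 -0.2856 -1"
}}

```text
time_s: 6.55
eef_pos: [589.4, -380.7, 91.1]
ee_rot: [-0.003, 0.684, 0.729, -0.0]
force: [0.9, -0.7, -1.6]
grip_width: 0.483
grip_force: 50.8
```

Run:
```python
from rig import *
import cv2
a=capture('top')['img'][:,:,::-1];b=capture('scene')['img'][:,:,::-1]
s=sense();print(s['eef_pos'],s['grip_width'])
import numpy as np
cv2.imwrite('pics/p1.png',np.hstack([cv2.resize(x,(400,400),interpolation=cv2.INTER_CUBIC) for x in(a[120:240,350:470],b[100:220,280:400])]))
```

```text
[ 590.76879583 -381.82539069   94.40598627] 0.48794833520526987
```

View pics/p1.png

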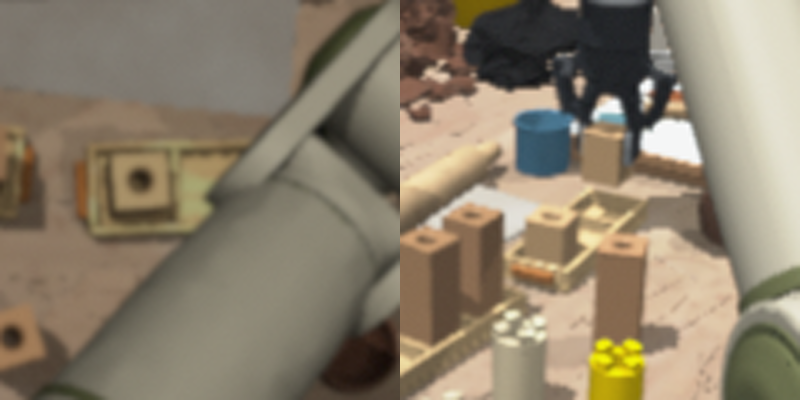

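The held prop is over the end bay: the scene half of the picture shows it at (605,155). Lowering now.

Call:
{"fn": "jog_arm", "kwargs": {
  "series": "0 0 0.04 0 0 0 -1; 0 0 0.08 0 0 0 -1; 0 0 0.1 0 0 0 -1; 0 0 0.115 0 0 0 -1; 0 0 0.12 0 0 0 -1; 0 0 0.12 0 0 0 -1; 0 0 0.12 0 0 0 -1; 0 0 0.12 0 0 0 -1"
}}

```text
time_s: 7.65
eef_pos: [591.1, -382.0, 46.3]
ee_rot: [0.0, 0.684, 0.73, 0.0]
force: [0.1, -1.0, -1.0]
grip_width: 0.487
grip_force: 50.8
```

Call:
{"fn": "jog_arm", "kwargs": {
  "series": "0 0 0.003 0 0 0 -1; 0 0 0.005 0 0 0 -1; 0 0 0.005 0 0 0 0.4; 0 0 0.005 0 0 0 0.4; 0 0 0.005 0 0 0 0.4; 0 0 0.005 0 0 0 0.4; 0 0 -0.05 0 0 0 0.53; 0 0 -0.15 0 0 0 0.53; 0 0 -0.27 0 0 0 0.53; 0 0 -0.35 0 0 0 0.53; 0 0 -0.38 0 0 0 0.53"
}}

```text
time_s: 9.02
eef_pos: [591.4, -382.2, 200.0]
ee_rot: [0.002, 0.684, 0.73, 0.0]
force: [0.0, -0.4, -0.4]
grip_width: 0.766
grip_force: 0.0
```

```bash
echo now 591 -382 198 93.7; python3 mv.py 591 -382 198 93.7  459 -152 198 110.8 459 -152 110 110.8 459 -152 74 110.8;echo;  python3 mv.py 459 -152 74 110.8 459 -152 214 110.8 603.5 6 214 86.1 603.5 6 110 86.1 603.5 6 82 86.1
```

```text
now 591 -382 198 93.7
[ 0.5951 -0.2922  0.    ] turn -0.19
[ 0.5951 -0.2922  0.22  ] turn -0.19
[ 0.5951 -0.2922  0.31  ] turn -0.19

[ 0.    0.   -0.35] turn -0.0
[ 0.241  0.478 -0.35 ] turn 0.2744
[ 0.241  0.478 -0.09 ] turn 0.2744
[ 0.241  0.478 -0.02 ] turn 0.2744
```

Call:
{"fn": "jog_arm", "kwargs": {
  "series": "0.08 -0.04 0 0 0 -0.03 0.53; 0.18 -0.088 0 0 0 -0.06 0.53; 0.28 -0.137 0 0 0 -0.09 0.53; 0.38 -0.187 0 0 0 -0.12 0.53; 0.48 -0.236 0 0 0 -0.15 0.53; 0.56 -0.275 0 0 0 -0.19 0.53; 0.5951 -0.2922 0 0 0 -0.19 0.53; 0.5951 -0.2922 0 0 0 -0.19 0.53; 0.5951 -0.2922 0.08 0 0 -0.19 0.53; 0.5951 -0.2922 0.16 0 0 -0.19 0.53; 0.5951 -0.2922 0.24 0 0 -0.19 0.53; 0.5951 -0.2922 0.29 0 0 -0.19 0.53; 0.5951 -0.2922 0.31 0 0 -0.19 0.53; 0.5951 -0.2922 0.31 0 0 -0.19 0.53; 0.5951 -0.2922 0.31 0 0 -0.19 -1; 0.5951 -0.2922 0.31 0 0 -0.19 -1; 0.5951 -0.2922 0.31 0 0 -0.19 -1; 0.5951 -0.2922 0.31 0 0 -0.19 -1; 0.5951 -0.2922 0.31 0 0 -0.19 -1; 0.5951 -0.2922 0.31 0 0 -0.19 -1"
}}

```text
time_s: 11.52
eef_pos: [459.5, -152.3, 74.8]
ee_rot: [0.001, 0.568, 0.823, -0.0]
force: [-0.4, -0.8, 5.6]
grip_width: 0.463
grip_force: 50.0
```

```bash
cat > look.py <<'E'
# look.py out r c n  r c n : top crop and scene crop
import sys;from rig import *
import cv2,numpy as np
v=list(map(int,sys.argv[2:]))
I=[capture(n)['img'][:,:,::-1] for n in('top','scene')]
cv2.imwrite('pics/'+sys.argv[1],np.hstack([cv2.resize(I[i][v[3*i]:v[3*i]+v[3*i+2],v[3*i+1]:v[3*i+1]+v[3*i+2]],(400,400),interpolation=cv2.INTER_CUBIC) for i in(0,1)]))
s=sense();print(s['time_s'],s['eef_pos'],s['grip_width'])
E
python3 look.py p2.png 140 350 120 100 290 120
```

```text
11.625 [ 459.46915492 -152.31042437   74.8229547 ] 0.46744299578667026
```

View pics/p2.png

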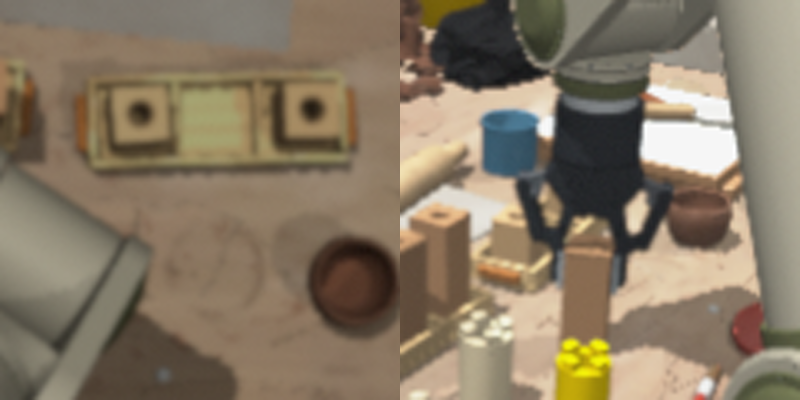

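The top half of the picture shows short_b seated in the end bay at (312,110), and the pot hasn't moved. The tall prop is gripped at 39.5 mm. Carrying it to its tray.

Call:
{"fn": "jog_arm", "kwargs": {
  "series": "0 0 -0.04 0 0 0 -1; 0 0 -0.12 0 0 0 -1; 0 0 -0.2 0 0 0 -1; 0 0 -0.28 0 0 0 -1; 0 0 -0.33 0 0 0 -1; 0 0 -0.35 0 0 0 -1; 0 0 -0.35 0 0 0 -1; 0.03 0.06 -0.35 0 0 0.04 -1; 0.07 0.14 -0.35 0 0 0.08 -1; 0.11 0.22 -0.35 0 0 0.12 -1; 0.15 0.3 -0.35 0 0 0.17 -1; 0.19 0.38 -0.35 0 0 0.22 -1; 0.22 0.44 -0.35 0 0 0.26 -1; 0.241 0.478 -0.35 0 0 0.2744 -1; 0.241 0.478 -0.35 0 0 0.2744 -1; 0.241 0.478 -0.28 0 0 0.2744 -1; 0.241 0.478 -0.2 0 0 0.2744 -1; 0.241 0.478 -0.13 0 0 0.2744 -1; 0.241 0.478 -0.09 0 0 0.2744 -1; 0.241 0.478 -0.09 0 0 0.2744 -1"
}}

```text
time_s: 14.12
eef_pos: [602.8, 5.8, 109.1]
ee_rot: [-0.001, 0.731, 0.683, -0.001]
force: [-0.1, -0.1, -2.3]
grip_width: 0.465
grip_force: 50.7
```

```bash
python3 look.py p3.png 120 250 120 130 230 120
```

```text
14.225 [603.8199518    5.79348343 110.95513961] 0.4608977002611488
```

View pics/p3.png

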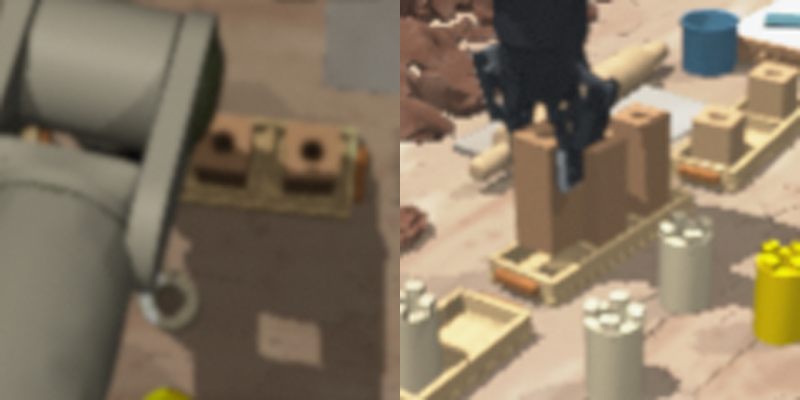

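The tall prop hangs over the free bay: bottom at (545,250) in the scene half. Lowering and releasing.

Call:
{"fn": "jog_arm", "kwargs": {
  "series": "0 0 0.03 0 0 0 -1; 0 0 0.055 0 0 0 -1; 0 0 0.068 0 0 0 -1; 0 0 0.072 0 0 0 -1; 0 0 0.074 0 0 0 -1; 0 0 0.074 0 0 0 -1; 0 0 0.074 0 0 0 -1"
}}

```text
time_s: 15.1
eef_pos: [603.5, 6.1, 80.8]
ee_rot: [0.0, 0.731, 0.683, 0.0]
force: [-2.8, -0.1, 4.3]
grip_width: 0.463
grip_force: 51.4
```

```bash
python3 mv.py 603.5 6 80.4 86.1 603.5 6 190 86.1 484 -21.5 170 90 484 -21.5 46 90;echo; python3 mv.py 484 -21.5 46 90 484 -21.5 190 90 594.5 123 190 91 594.5 123 53 91
```

```text
[ 0.     0.    -0.274] turn -0.0
[-0.0889 -0.2934 -0.224 ] turn -0.0433
[-0.0889 -0.2934  0.086 ] turn -0.0433

[ 0.    0.   -0.36] turn -0.0
[ 0.3612  0.2762 -0.36  ] turn -0.0111
[ 0.3612  0.2762 -0.0175] turn -0.0111
```

Call:
{"fn": "jog_arm", "kwargs": {
  "series": "0 0 0 0 0 0 0.4; 0 0 0 0 0 0 0.4; 0 0 0 0 0 0 0.4; 0 0 0 0 0 0 0.4; 0 0 -0.04 0 0 0 0.53; 0 0 -0.12 0 0 0 0.53; 0 0 -0.2 0 0 0 0.53; 0 0 -0.274 0 0 0 0.53; 0 0 -0.274 0 0 0 0.53; -0.02 -0.08 -0.27 0 0 0 0.53; -0.05 -0.18 -0.26 0 0 -0.03 0.53; -0.08 -0.26 -0.24 0 0 -0.04 0.53; -0.0889 -0.2934 -0.224 0 0 -0.0433 0.53; -0.0889 -0.2934 -0.224 0 0 -0.0433 0.53"
}}

```text
time_s: 16.85
eef_pos: [483.2, -21.5, 169.7]
ee_rot: [-0.001, 0.707, 0.707, -0.0]
force: [-0.1, -0.3, -0.1]
grip_width: 0.763
grip_force: 0.0
```

Call:
{"fn": "jog_arm", "kwargs": {
  "series": "0 0 0.08 0 0 0 0.53; 0 0 0.16 0 0 0 0.53; 0 0 0.24 0 0 0 0.53; 0 0 0.29 0 0 0 0.53; 0 0 0.31 0 0 0 0.53; 0 0 0.31 0 0 0 0.53; 0 0 0.31 0 0 0 -1; 0 0 0.31 0 0 0 -1; 0 0 0.31 0 0 0 -1; 0 0 0.31 0 0 0 -1; 0 0 0.31 0 0 0 -1; 0 0 0.31 0 0 0 -1; 0 0 0.31 0 0 0 -1"
}}

```text
time_s: 18.48
eef_pos: [484.6, -21.6, 47.0]
ee_rot: [0.001, 0.707, 0.707, 0.001]
force: [-1.2, 1.2, 5.8]
grip_width: 0.496
grip_force: 51.0
```

```bash
python3 look.py p4.png 140 250 120 130 230 120
```

```text
18.575 [484.59014806 -21.57526772  47.03164457] 0.4968637492324974
```

View pics/p4.png

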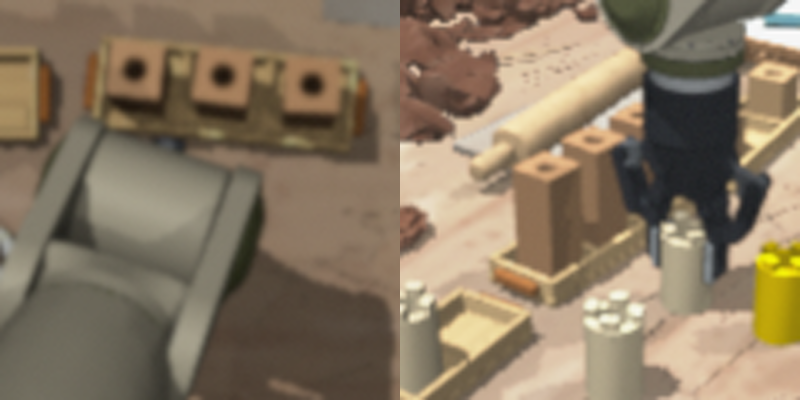

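tall_a is seated at (135,70), in line with its two mates. The ivory tube is gripped. Carrying it to the right-end bay.

Call:
{"fn": "jog_arm", "kwargs": {
  "series": "0 0 -0.04 0 0 0 -1; 0 0 -0.12 0 0 0 -1; 0 0 -0.2 0 0 0 -1; 0 0 -0.28 0 0 0 -1; 0 0 -0.34 0 0 0 -1; 0 0 -0.36 0 0 0 -1; 0.04 0.03 -0.36 0 0 0 -1; 0.12 0.09 -0.36 0 0 0 -1; 0.2 0.15 -0.36 0 0 0 -1; 0.28 0.21 -0.36 0 0 -0.0111 -1; 0.34 0.26 -0.36 0 0 -0.0111 -1; 0.3612 0.2762 -0.36 0 0 -0.0111 -1; 0.3612 0.2762 -0.36 0 0 -0.0111 -1; 0.3612 0.2762 -0.28 0 0 -0.0111 -1; 0.3612 0.2762 -0.2 0 0 -0.0111 -1; 0.3612 0.2762 -0.12 0 0 -0.0111 -1; 0.3612 0.2762 -0.08 0 0 -0.0111 -1; 0.3612 0.2762 -0.08 0 0 -0.0111 -1; 0.3612 0.2762 -0.08 0 0 -0.0111 -1"
}}

```text
time_s: 20.95
eef_pos: [595.0, 122.8, 79.4]
ee_rot: [0.001, 0.701, 0.713, 0.001]
force: [0.3, 0.8, -1.7]
grip_width: 0.492
grip_force: 51.1
```

```bash
python3 look.py p5.png 140 170 120 180 180 120
```

```text
21.05 [594.93057158 123.02096685  79.27323325] 0.49479780354905845
```

View pics/p5.png

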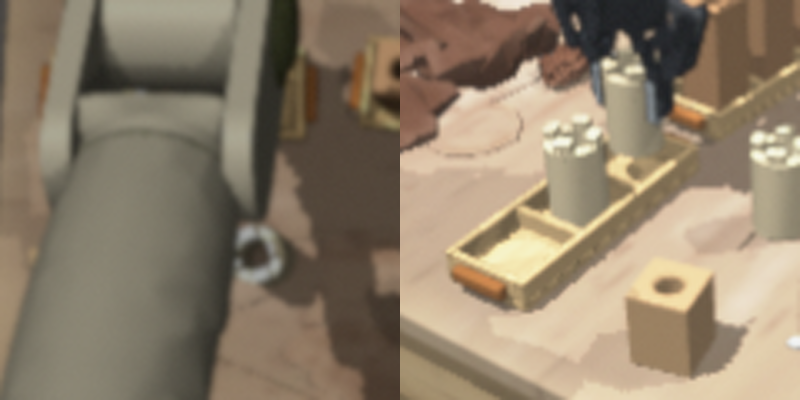

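The tube hangs over the right-end bay at (632,110), scene half. Lowering it, releasing, and moving on to tube 1.

Call:
{"fn": "jog_arm", "kwargs": {
  "series": "0 0 0.03 0 0 0 -1; 0 0 0.05 0 0 0 -1; 0 0 0.06 0 0 0 -1; 0 0 0.065 0 0 0 -1; 0 0 0.066 0 0 0 -1; 0 0 0.066 0 0 0 -1; 0 0 0.066 0 0 0 0.4; 0 0 0.066 0 0 0 0.4; 0 0 0.066 0 0 0 0.4; 0 0 0.066 0 0 0 0.4; 0 0 0.02 0 0 0 0.53; 0 0 -0.06 0 0 0 0.53; 0 0 -0.15 0 0 0 0.53; 0 0 -0.23 0 0 0 0.53; 0 0 -0.23 0 0 0 0.53"
}}

```text
time_s: 22.92
eef_pos: [595.5, 123.1, 173.8]
ee_rot: [0.002, 0.701, 0.713, 0.002]
force: [-0.1, 0.3, -0.3]
grip_width: 0.763
grip_force: 0.0
```

```bash
python3 mv.py 594.5 123 170 91 465 114 170 91 465 114 46 91;echo; python3 mv.py 465 114 46 91 465 114 190 91 592 255 190 91 592 255 78 91
```

```text
[-0.0168 -0.3241  0.    ] turn -0.0
[-0.0168 -0.3241  0.31  ] turn -0.0

[ 0.    0.   -0.36] turn -0.0
[ 0.3469  0.3236 -0.36  ] turn -0.0
[ 0.3469  0.3236 -0.08  ] turn -0.0
```

Call:
{"fn": "jog_arm", "kwargs": {
  "series": "-0.003 -0.07 0 0 0 0 0.53; -0.008 -0.16 0 0 0 0 0.53; -0.013 -0.25 0 0 0 0 0.53; -0.0168 -0.3241 0 0 0 0 0.53; -0.0168 -0.3241 0 0 0 0 0.53; -0.0168 -0.3241 0 0 0 0 0.53; -0.0168 -0.3241 0.08 0 0 0 0.53; -0.0168 -0.3241 0.16 0 0 0 0.53; -0.0168 -0.3241 0.24 0 0 0 0.53; -0.0168 -0.3241 0.29 0 0 0 0.53; -0.0168 -0.3241 0.31 0 0 0 0.53; -0.0168 -0.3241 0.31 0 0 0 0.53; -0.0168 -0.3241 0.31 0 0 0 -1; -0.0168 -0.3241 0.31 0 0 0 -1; -0.0168 -0.3241 0.31 0 0 0 -1; -0.0168 -0.3241 0.31 0 0 0 -1; -0.0168 -0.3241 0.31 0 0 0 -1; -0.0168 -0.3241 0.31 0 0 0 -1; -0.0168 -0.3241 0.31 0 0 0 -1"
}}

```text
time_s: 25.3
eef_pos: [465.5, 114.1, 47.0]
ee_rot: [0.001, 0.701, 0.713, 0.001]
force: [-0.4, -0.2, 5.9]
grip_width: 0.508
grip_force: 50.4
```

Call:
{"fn": "jog_arm", "kwargs": {
  "series": "0 0 -0.04 0 0 0 -1; 0 0 -0.12 0 0 0 -1; 0 0 -0.2 0 0 0 -1; 0 0 -0.28 0 0 0 -1; 0 0 -0.34 0 0 0 -1; 0 0 -0.36 0 0 0 -1; 0.04 0.037 -0.36 0 0 0 -1; 0.12 0.112 -0.36 0 0 0 -1; 0.2 0.187 -0.36 0 0 0 -1; 0.28 0.261 -0.36 0 0 0 -1; 0.33 0.308 -0.36 0 0 0 -1; 0.3469 0.3236 -0.36 0 0 0 -1; 0.3469 0.3236 -0.36 0 0 0 -1; 0.3469 0.3236 -0.28 0 0 0 -1; 0.3469 0.3236 -0.2 0 0 0 -1; 0.3469 0.3236 -0.12 0 0 0 -1; 0.3469 0.3236 -0.08 0 0 0 -1; 0.3469 0.3236 -0.08 0 0 0 -1; 0.3469 0.3236 -0.08 0 0 0 -1"
}}

```text
time_s: 27.68
eef_pos: [592.5, 255.1, 79.5]
ee_rot: [0.001, 0.701, 0.713, 0.001]
force: [0.3, 0.3, -1.8]
grip_width: 0.507
grip_force: 51.4
```

```bash
python3 look.py p6.png 140 210 120 180 180 120
```

```text
27.775 [592.3904523  255.15738095  79.38511374] 0.5086059741593025
```

View pics/p6.png

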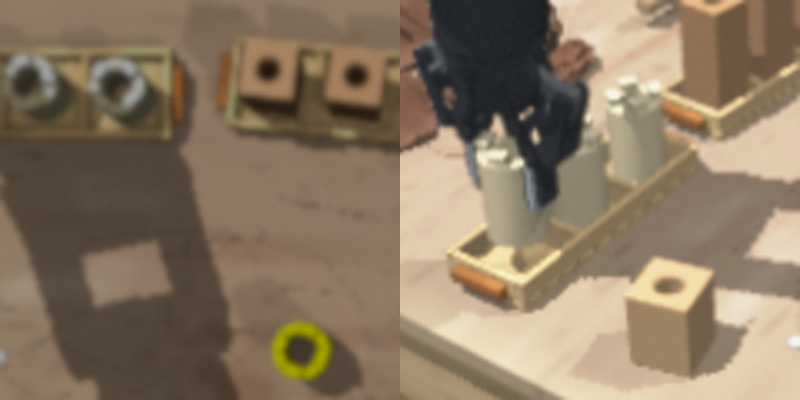

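The first tube is seated at (118,85), top half, and the second hangs over the left bay. Lowering and releasing.

Call:
{"fn": "jog_arm", "kwargs": {
  "series": "0 0 0.03 0 0 0 -1; 0 0 0.05 0 0 0 -1; 0 0 0.06 0 0 0 -1; 0 0 0.065 0 0 0 -1; 0 0 0.066 0 0 0 -1; 0 0 0.066 0 0 0 -1; 0 0 0.066 0 0 0 0.4; 0 0 0.066 0 0 0 0.4; 0 0 0.066 0 0 0 0.4; 0 0 0.066 0 0 0 0.4; 0 0 0.02 0 0 0 0.53; 0 0 -0.06 0 0 0 0.53; 0 0 -0.15 0 0 0 0.53; 0 0 -0.23 0 0 0 0.53; 0 0 -0.23 0 0 0 0.53"
}}

```text
time_s: 29.65
eef_pos: [592.9, 255.4, 174.1]
ee_rot: [0.002, 0.701, 0.713, 0.003]
force: [-0.7, -0.0, -0.7]
grip_width: 0.765
grip_force: 0.0
```

```bash
python3 mv.py 592 255 170 91 449 268 170 100.3 449 268 38 100.3;echo; python3 mv.py 449 268 38 100.3 449 268 190 100.3 500 -24 190 97 587 -316.5 190 93.7; echo; python3 mv.py 587 -316.5 190 93.7 587 -316.5 78 93.7
```

```text
[ 0.0387 -0.3569  0.    ] turn -0.1033
[ 0.0387 -0.3569  0.33  ] turn -0.1033

[ 0.    0.   -0.38] turn -0.0
[-0.741  -0.0051 -0.38  ] turn 0.0367
[-1.4994  0.0782 -0.38  ] turn 0.0733

[0.   0.   0.28] turn -0.0
```

Call:
{"fn": "jog_arm", "kwargs": {
  "series": "0.008 -0.07 0 0 0 -0.03 0.53; 0.018 -0.16 0 0 0 -0.06 0.53; 0.028 -0.26 0 0 0 -0.1033 0.53; 0.0387 -0.3569 0 0 0 -0.1033 0.53; 0.0387 -0.3569 0 0 0 -0.1033 0.53; 0.0387 -0.3569 0 0 0 -0.1033 0.53; 0.0387 -0.3569 0.09 0 0 -0.1033 0.53; 0.0387 -0.3569 0.18 0 0 -0.1033 0.53; 0.0387 -0.3569 0.26 0 0 -0.1033 0.53; 0.0387 -0.3569 0.31 0 0 -0.1033 0.53; 0.0387 -0.3569 0.33 0 0 -0.1033 0.53; 0.0387 -0.3569 0.33 0 0 -0.1033 0.53; 0.0387 -0.3569 0.33 0 0 -0.1033 -1; 0.0387 -0.3569 0.33 0 0 -0.1033 -1; 0.0387 -0.3569 0.33 0 0 -0.1033 -1; 0.0387 -0.3569 0.33 0 0 -0.1033 -1; 0.0387 -0.3569 0.33 0 0 -0.1033 -1; 0.0387 -0.3569 0.33 0 0 -0.1033 -1; 0.0387 -0.3569 0.33 0 0 -0.1033 -1"
}}

```text
time_s: 32.02
eef_pos: [449.5, 268.2, 39.0]
ee_rot: [0.001, 0.641, 0.768, 0.001]
force: [-0.0, -0.3, 6.1]
grip_width: 0.487
grip_force: 50.9
```

Call:
{"fn": "jog_arm", "kwargs": {
  "series": "0 0 -0.04 0 0 0 -1; 0 0 -0.12 0 0 0 -1; 0 0 -0.2 0 0 0 -1; 0 0 -0.28 0 0 0 -1; 0 0 -0.35 0 0 0 -1; 0 0 -0.38 0 0 0 -1; -0.05 0 -0.38 0 0 0 -1; -0.14 -0.001 -0.38 0 0 0.01 -1; -0.24 -0.002 -0.38 0 0 0.015 -1; -0.34 -0.003 -0.38 0 0 0.02 -1; -0.44 -0.004 -0.38 0 0 0.025 -1; -0.54 -0.004 -0.38 0 0 0.03 -1; -0.64 -0.005 -0.38 0 0 0.035 -1; -0.71 -0.005 -0.38 0 0 0.0367 -1; -0.741 -0.0051 -0.38 0 0 0.0367 -1; -0.741 -0.0051 -0.38 0 0 0.0367 -1"
}}

```text
time_s: 34.02
eef_pos: [499.7, -23.9, 189.8]
ee_rot: [-0.0, 0.663, 0.749, -0.0]
force: [0.2, 0.9, -1.9]
grip_width: 0.485
grip_force: 50.5
```

```bash
python3 mv.py 500 -24 190 97 587 -316.5 190 93.7 587 -316.5 78 93.7
```

```text
[-0.7523  0.1268  0.    ] turn 0.0367
[-0.7523  0.1268  0.28  ] turn 0.0367
```

Call:
{"fn": "jog_arm", "kwargs": {
  "series": "-0.05 0.008 0 0 0 0 -1; -0.14 0.024 0 0 0 0.01 -1; -0.24 0.04 0 0 0 0.015 -1; -0.34 0.057 0 0 0 0.02 -1; -0.44 0.074 0 0 0 0.025 -1; -0.54 0.091 0 0 0 0.03 -1; -0.64 0.108 0 0 0 0.035 -1; -0.72 0.121 0 0 0 0.0367 -1; -0.7523 0.1268 0 0 0 0.0367 -1; -0.7523 0.1268 0 0 0 0.0367 -1; -0.7523 0.1268 0.07 0 0 0.0367 -1; -0.7523 0.1268 0.14 0 0 0.0367 -1; -0.7523 0.1268 0.21 0 0 0.0367 -1; -0.7523 0.1268 0.26 0 0 0.0367 -1; -0.7523 0.1268 0.28 0 0 0.0367 -1; -0.7523 0.1268 0.28 0 0 0.0367 -1"
}}

```text
time_s: 36.02
eef_pos: [587.0, -316.0, 78.2]
ee_rot: [-0.0, 0.684, 0.73, 0.0]
force: [0.7, -0.4, -1.3]
grip_width: 0.482
grip_force: 50.5
```

```bash
python3 look.py p7.png 140 200 100 120 290 100
```

```text
36.125 [ 587.34144132 -316.48597161   79.06566379] 0.4867829835483562
```

View pics/p7.png

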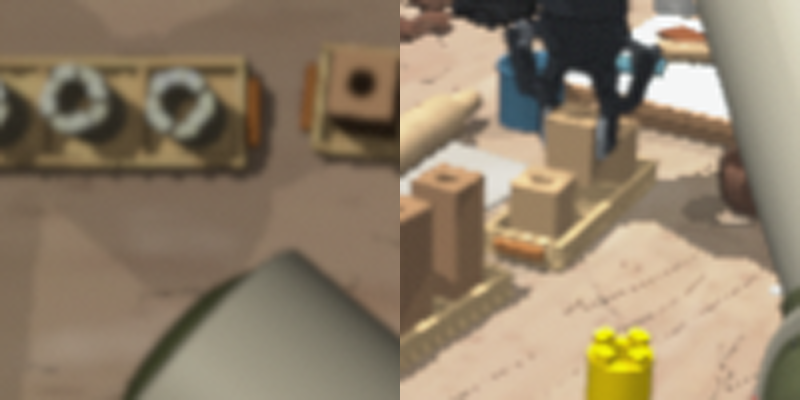

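short_a hangs over the middle bay, between its two mates, at (580,140) in the scene half. Lowering, releasing and backing off.

Call:
{"fn": "jog_arm", "kwargs": {
  "series": "0 0 0.04 0 0 0 -1; 0 0 0.065 0 0 0 -1; 0 0 0.078 0 0 0 -1; 0 0 0.084 0 0 0 -1; 0 0 0.085 0 0 0 -1; 0 0 0.085 0 0 0 -1; 0 0 0.085 0 0 0 0.4; 0 0 0.085 0 0 0 0.4; 0 0 0.085 0 0 0 0.4; 0 0 0.085 0 0 0 0.4; 0 0 0.04 0 0 0 0.4; 0 0 -0.06 0 0 0 0.4; 0 0 -0.16 0 0 0 0.4; 0 0 -0.28 0 0 0 0.4; 0 -0.12 -0.33 0 0 0 0.4; 0 -0.25 -0.33 0 0 0 0.4; 0 -0.4 -0.33 0 0 0 0.4; 0 -0.55 -0.33 0 0 0 0.4; 0 -0.6 -0.33 0 0 0 0.4; 0 -0.6 -0.33 0 0 0 0.4"
}}

```text
time_s: 38.62
eef_pos: [346.8, -332.3, 211.4]
ee_rot: [0.001, 0.685, 0.729, -0.0]
force: [0.5, 0.1, -0.2]
grip_width: 0.701
grip_force: 0.0
```

Run:
```python
from h import *
T=capture('top');S=capture('scene')
A=cv2.resize(T['img'][140:240,170:490,::-1],(800,250),interpolation=cv2.INTER_CUBIC)
B=cv2.resize(S['img'][130:280,180:420,::-1],(560,350),interpolation=cv2.INTER_CUBIC)
cv2.imwrite('pics/e.png',np.vstack([A,cv2.copyMakeBorder(B,0,0,0,240,0)]))
s=sense();print(s['time_s'],s['eef_pos'],s['force'])
for d in mark_of('pinch_pot',T): print('pot',onz(T,d['point'][::-1],0),d['confidence'])
```

```text
38.725 [ 348.07777206 -332.10779646  210.82198797] [ 0.28244509  0.44444746 -0.63359425]
pot [ 475.04810391 -414.14005101    0.        ] 0.8
```

View pics/e.png

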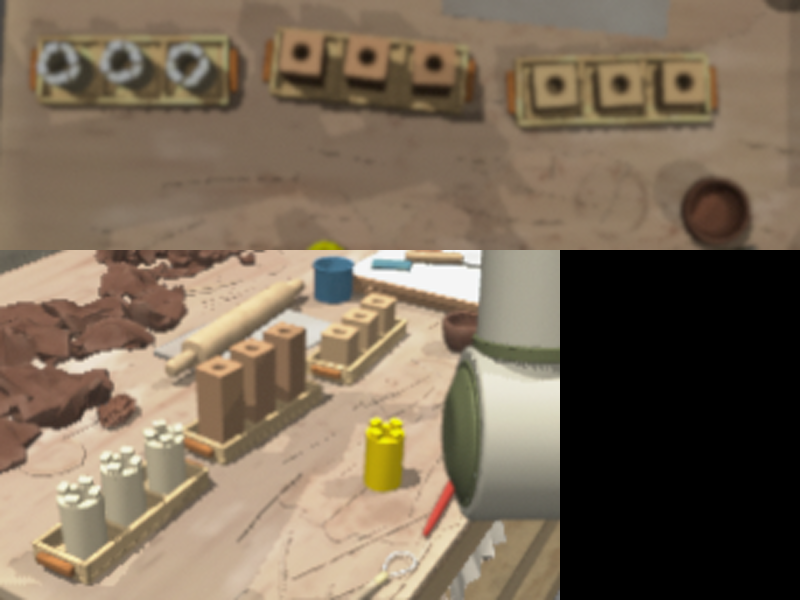

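All nine props stand upright in line, three to each tray. The pot and the yellow look-alike are where they started, and the arm is clear. Handing in.

```bash
python3 -c "
from rig import *
print(finish_job())"
```

```text
the job is handed in; nothing more can be done
None
```

I handed the job in at about 39 s: all five loose props stand in the free bays of their own trays, and the pinch pot and the yellow look-alike were left where they stood (checked in the last pictures; no verdict came back).

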